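# Pair two freshly soldered radio kits by their keys

## Robot

A 6-joint arm with a two-finger parallel gripper is mounted at the origin on the work surface. World frame = base frame: x ahead of the robot, y to its left, z up, the work surface at z = 0. Lengths are in m, angles in rad, forces in N, time in s.
With the tool pointing down it reaches from about 0.3 to 0.775 m from the base axis. Payload 14.6 kg.
Tool frame: the origin (TCP) lies at the very end of the fingers, on their centre line; the grasp point (between the pads) lies 19 mm behind it; z points along the fingers, y is the line along which they close (so a half turn about z gives the same grasp; the last joint's range is limited). The gripper opens to 94 mm and grips with 3 to 60 N. Pads are 16 mm wide; open, the fingers measure 119 mm over their backs; the gripper's body (75 mm by 177 mm) begins 78 mm behind the grasp point.
Start: joints at [-1.244, 0.3, 1.521, -0, 1.321, -0.067], TCP at [0.211, -0.508, 0.205] pointing down, gripper open.
Joint ranges: [-3.03, 3.03], [-0.79, 2.21], [0.23, 2.52], [-1.04, 4.18], [0, 3.07], [-2.55, 2.55]. Speed limits (rad/s): [2.22, 2.22, 2.57, 3.14, 3.14, 3.14].

## Interface

Orientations are given as [roll, pitch, yaw] about the fixed x, y, z axes, in that order (R = Rz(yaw) Ry(pitch) Rx(roll)).
In Python, from station import ctrl gives the robot as it stands.
- The arm moves only by the tool carry_out, never from a script. Its argument "motion" is text: rows parted by semicolons, each of 7 numbers parted by spaces: the shift along the world's x, y, z in m, then the turn, a rotation vector about the world's x, y, z in degrees, then the closure in counts, from 0 (fully open) to 255 (shut). In form: dx dy dz wx wy wz hand; .... A call has 1 to 20 rows; each row shifts and turns the commanded pose from where the row before left it; what a row does not reach is not made up. A row lasts 1/12 s, in which the tool goes at most 41.7 mm and 7.16 degrees, less where a joint would pass 70% of its speed; a pose out of reach is approached as far as the arm can. A call is refused whole if a number of a shift passes 0.0417 or a number of a turn 7.16, either way. A call with a gripper value outside its range is refused whole. The fingers move at their own pace and stop on an object; "grip_force" is the grip in N (left out, the last holds). Time passes only in rows, so rows that do not move let the fingers close. It gives the time, the measured TCP pose, the force, the opening and the grip force at its end, in the units of the state.
- ctrl.get_obs(): the state, without advancing time (a new reading comes with each control period).
- ctrl.camera(name): name is "scene" or "top" or "wrist"; returns a dict with "pixels" (480x640x3 uint8, red, green, blue), "range_z" (480x640 float32, m along the optical axis (not along the pixel's ray), 0 where there is no reading), "K" (3x3 intrinsics, pixels), "position" and "attitude" of the camera in the world. Camera axes: x right, y up, looking along -z (the intrinsics and any distortion apply to the point x, -y, -z); pixel columns grow to the right and rows downward; lengths in m; the calibration is good to about 2 mm. The wrist camera is an equidistant fisheye: a pixel r from the principal point sees the ray r / f radians off the axis. A picture is of the moment at which its call begins.
- ctrl.hand_in(): hands the job in; it is judged then, once.
The state is a dict: "time_s": time; "qpos": joint angles; "joint_vel": joint speeds; "tau": joint torques, N m; "ee_pos": TCP position; "eef_rot": TCP orientation; "force": force on the tool from outside, world axes, zero at the start; "moment": the same for the moment, N m; "grip_width": finger opening in m; "grip_force": force on a finger pad.
Only numpy, scipy, OpenCV 4.12 (cv2) and the standard library are available. Lean on these libraries where they do the work, as an engineer would, in place of code of your own. Each camera call takes 0.05 s, during which the arm holds its last target. There are 200 camera calls.

## Task

Pair the two radio kits: with the fingertips, gently press the square key right down, keep it down for a second and let it come up, then do the same with the long bar key, and draw the hand clear. Do not press the round or cross-shaped key, do not pick up or shove any of the kits, and leave the solder reel and the side cutters where they are.

Things in the scene. Friction and masses are not known exactly. Their poses are not given: they have to be found in the camera images.
- kit_square: loose radio kit whose one key has a square white cap, 28 x 28 mm: red circuit board 90 x 64 x 3 mm lying flat on a black battery pack 80 x 56 x 14 mm, about 0.2 kg. It is the same as the other three kits but for its key. Origin: centre of the underside, on the bench; z up, x along the 90 mm side, y along the 64 mm side. The key stands 12 mm from the centre towards +x, on a black housing 44 x 48 mm whose top is 23 mm above the bench
- key_square_top (a point): centre of the top face of this key's cap (a square white cap, 28 x 28 mm); 37.5 mm above the bench when up, moves down with the cap, axes as the kit's
- key_square (a joint): travel of this key straight down, m: 0 up, 0.006 right down (firm stop). Spring return: starts to move at about 1.3 N, right down at about 4.3 N; springs back up when let go; more than about 20 N would be rough on it
- kit_bar: loose radio kit whose one key has a long narrow white bar cap, 40 mm along the kit's y and 14 mm along its x: red circuit board 90 x 64 x 3 mm lying flat on a black battery pack 80 x 56 x 14 mm, about 0.2 kg. It is the same as the other three kits but for its key. Origin: centre of the underside, on the bench; z up, x along the 90 mm side, y along the 64 mm side. The key stands 12 mm from the centre towards +x, on a black housing 44 x 48 mm whose top is 23 mm above the bench
- key_bar_top (a point): centre of the top face of this key's cap (a long narrow white bar cap, 40 mm along the kit's y and 14 mm along its x); 37.5 mm above the bench when up, moves down with the cap, axes as the kit's
- key_bar (a joint): travel of this key straight down, m: 0 up, 0.006 right down (firm stop). Spring return: starts to move at about 1.3 N, right down at about 4.3 N; springs back up when let go; more than about 20 N would be rough on it
- kit_round: loose radio kit whose one key has a round white cap, 28 mm diameter: red circuit board 90 x 64 x 3 mm lying flat on a black battery pack 80 x 56 x 14 mm, about 0.2 kg. It is the same as the other three kits but for its key. Origin: centre of the underside, on the bench; z up, x along the 90 mm side, y along the 64 mm side. The key stands 12 mm from the centre towards +x, on a black housing 44 x 48 mm whose top is 23 mm above the bench
- key_round_top (a point): centre of the top face of this key's cap (a round white cap, 28 mm diameter); 37.5 mm above the bench when up, moves down with the cap, axes as the kit's
- key_round (a joint): travel of this key straight down, m: 0 up, 0.006 right down (firm stop). Spring return: starts to move at about 1.3 N, right down at about 4.3 N; springs back up when let go; more than about 20 N would be rough on it
- kit_cross: loose radio kit whose one key has a white plus-shaped (cross) cap, 36 mm across, arms 11 mm wide: red circuit board 90 x 64 x 3 mm lying flat on a black battery pack 80 x 56 x 14 mm, about 0.2 kg. It is the same as the other three kits but for its key. Origin: centre of the underside, on the bench; z up, x along the 90 mm side, y along the 64 mm side. The key stands 12 mm from the centre towards +x, on a black housing 44 x 48 mm whose top is 23 mm above the bench
- key_cross_top (a point): centre of the top face of this key's cap (a white plus-shaped (cross) cap, 36 mm across, arms 11 mm wide); 37.5 mm above the bench when up, moves down with the cap, axes as the kit's
- key_cross (a joint): travel of this key straight down, m: 0 up, 0.006 right down (firm stop). Spring return: starts to move at about 1.3 N, right down at about 4.3 N; springs back up when let go; more than about 20 N would be rough on it
- reel: loose reel of solder wire standing on its flange, 60 mm diameter, 42 mm high, 0.2 kg; origin centre of the underside, z up. To be left alone
- cutters: loose pair of side cutters lying flat, about 130 mm long along its x (jaws to +x), 62 mm wide over the handles, 14 mm high; origin on the bench under the cutters, 82 mm from the handle ends. To be left alone
Not all that is in view belongs to the job. What is shaped like the kit_cross but orange is not meant.

How it is judged:
By the outcome, as a careful person would: the job done as asked, in the order asked, and still so for the second after the job is handed in, with the robot touching nothing.
It also fails if it takes over 51 s, if anything falls off the work surface, if the arm or the gripper's body presses on something with over 40 N, if the wrist force passes 120 N, or if a joint passes its speed limit or range.

## Working session

There is one attempt and no reset: what is moved stays moved. The work goes in short steps, Python scripts to look and compute and a tool call to move; the robot and the scene stay as the last step left them, time stands still between calls to the robot, and variables do not carry over. Pictures are saved under pics/ and viewed, at most 10 in all, crops included, and the job is handed in when it is done.

Besides the shell and the picture viewer there is one more tool, called as name(argument=value, ...) on one line, values as JSON. carry_out: Moves the arm, as the interface text tells. Its arguments: {"type":"object","properties":{"motion":{"type":"string"},"grip_force":{"type":"number"}},"required":["motion"]}

```bash
mkdir -p pics
python3 - <<'E'
from station import ctrl
import cv2,numpy as np
c=ctrl.camera("top");s=ctrl.camera("scene")
for n,d in(("top",c),("scene",s)):
    cv2.imwrite(f"pics/{n}0.png",d["pixels"][:,:,::-1]);np.savez(f"{n}0.npz",**{k:np.array(v) for k,v in d.items()})
print(c["K"],c["position"],c["attitude"]);print(ctrl.get_obs())
E
```

```text
[[453.25848113   0.         317.32278596]
 [  0.         453.25848113 238.00714178]
 [  0.           0.           1.        ]] [0.46228439 0.05161225 0.82092539] [ 0.0973116  -0.01498756 -1.58621159]
{'time_s': 0.1, 'qpos': array([-1.24359331e+00,  3.00404412e-01,  1.52150349e+00, -2.13841542e-05,
        1.32073674e+00, -6.66301244e-02]), 'joint_vel': array([-0.00120063, -0.00324393, -0.00249064,  0.00039154,  0.00014503,
        0.00057335]), 'tau': array([ 6.03462704e-04, -5.32650483e+01, -3.53286517e+01,  7.09840260e-02,
        2.34751002e-02, -7.21337938e-05]), 'ee_pos': array([ 0.21095158, -0.50767683,  0.20495575]), 'eef_rot': array([-3.14054162e+00, -4.93746817e-05,  3.93838420e-01]), 'force': array([-0.17882934, -0.5941661 ,  0.46326421]), 'moment': array([-0.01221539, -0.00945899, -0.02099691]), 'grip_force': 0.0, 'grip_width': 0.09400837719649996}
```

View pics/top0.png

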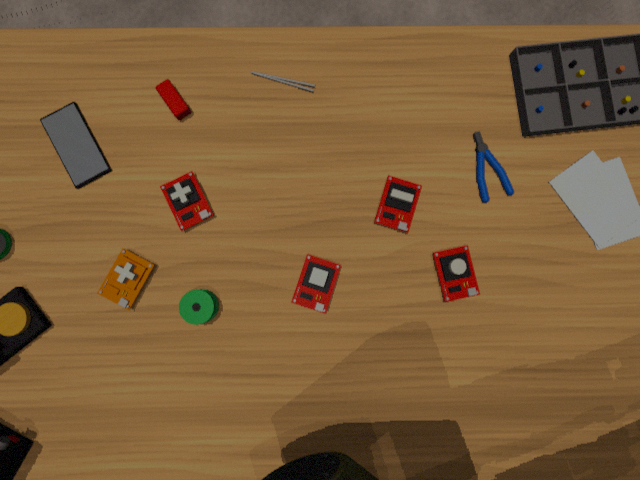

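View pics/scene0.png

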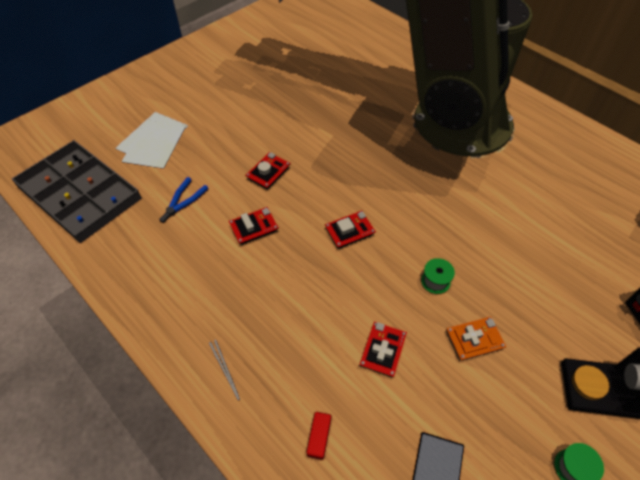

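Top view: square kit cap at about (318,278), bar at (402,195), round at (458,267), cross at (182,190). The reel is at (198,307) and the cutters at (490,170).

```bash
cat > h.py <<'E'
import cv2,numpy as np
from scipy.spatial.transform import Rotation as R
def cast(d,uv,z):
    uv=np.atleast_2d(uv).astype(float);K=d["K"];A=R.from_euler("xyz",d["attitude"]).as_matrix()
    r=np.c_[(uv[:,0]-K[0,2])/K[0,0],-(uv[:,1]-K[1,2])/K[1,1],-np.ones(len(uv))]@A.T
    return d["position"]+r*((z-d["position"][2])/r[:,2])[:,None]
def blob(m,uv):
    n,l,s,c=cv2.connectedComponentsWithStats(m.astype(np.uint8))
    i=l[uv[1],uv[0]]; assert i; return (l==i),c[i]
E
python3 - <<'E'
from h import *
for cam,seeds in(("top",dict(square=(318,278),bar=(402,195),round=(458,267))),("scene",dict(square=(345,226),bar=(247,223),round=(264,169)))):
    d=np.load(cam+"0.npz");p=d["pixels"].astype(int);hsv=cv2.cvtColor(d["pixels"],cv2.COLOR_RGB2HSV)
    w=(hsv[...,1]<60)&(hsv[...,2]>150)
    for k,s in seeds.items():
        try:m,c=blob(w,s)
        except AssertionError: print(cam,k,hsv[s[1],s[0]]);continue
        P=cast(d,c,.0375)[0]
        ys,xs=np.nonzero(m);Q=cast(d,np.c_[xs,ys],.0375)[:,:2]
        (cx,cy),wh,a=cv2.minAreaRect((Q*1000).astype(np.float32))
        print(cam,k,c.round(1),P.round(4),"rect",round(cx),round(cy),np.round(wh),round(a,1),m.sum(),"rangez",d["range_z"][s[1],s[0]])
        if cam=="top":
            red=(hsv[...,1]>150)&((hsv[...,0]<6)|(hsv[...,0]>174))&(hsv[...,2]>80)
            yy,xx=np.mgrid[:480,:640];rm=red&(abs(xx-s[0])<45)&(abs(yy-s[1])<45)
            ys,xs=np.nonzero(rm);Q=cast(d,np.c_[xs,ys],.017)[:,:2]
            r=cv2.minAreaRect((Q*1000).astype(np.float32));
            v=P[:2]*1000-r[0];print("  board",np.round(r[0],1),np.round(r[1]),round(r[2],1),"dir to key deg",np.degrees(np.arctan2(v[1],v[0])).round(),np.hypot(*v).round(1))
E
```

```text
top square [ 37  16 144]
top bar [ 23  28 144]
top round [ 25  31 142]
scene square [345.2 224. ] [0.4718 0.0424 0.0375] rect 472 42 [23. 24.] 72.0 104 rangez 1.0491319
scene bar [246.6 220.5] [ 0.6127 -0.1067  0.0375] rect 612 -107 [33.  9.] 71.6 61 rangez 1.0569216
scene round [263.5 165.9] [ 0.4867 -0.2003  0.0375] rect 487 -200 [18. 21.] 46.0 55 rangez 1.1401969
```

Run:
```python
from h import *
d=np.load("top0.npz");hsv=cv2.cvtColor(d["pixels"],cv2.COLOR_RGB2HSV)
w=(hsv[...,1]<70)&(hsv[...,2]>115)
red=(hsv[...,1]>150)&((hsv[...,0]<6)|(hsv[...,0]>174))&(hsv[...,2]>60)
yy,xx=np.mgrid[:480,:640]
for k,s in dict(square=(318,278),bar=(402,195),round=(458,267)).items():
    m,c=blob(w,s);P=cast(d,c,.0375)[0]
    ys,xs=np.nonzero(m);Q=cast(d,np.c_[xs,ys],.0375)[:,:2]
    r=cv2.minAreaRect((Q*1000).astype(np.float32))
    print(k,P.round(4),np.round(r[1]),round(r[2],1),m.sum())
    rm=red&(abs(xx-s[0])<40)&(abs(yy-s[1])<45);b=np.nonzero(rm)
    Q=cast(d,np.c_[b[1],b[0]],.017)[:,:2]
    r=cv2.minAreaRect((Q*1000).astype(np.float32));v=P[:2]*1000-r[0]
    print("  board",np.round(r[0],1),np.round(r[1]),round(r[2],1),"dir",np.degrees(np.arctan2(v[1],v[0])).round(),np.hypot(*v).round(1))
```

```text
square [0.4717 0.0384 0.0375] [26. 26.] 70.7 237
  board [460.2  41.7] [63. 88.] 70.8 dir -16.0 12.0
bar [ 0.6125 -0.1111  0.0375] [39. 12.] 71.9 153
  board [ 601.  -107.2] [63. 89.] 72.1 dir -19.0 12.2
round [ 0.4863 -0.2045  0.0375] [25. 24.] 89.1 182
  board [ 474.5 -206.5] [89. 64.] 11.6 dir 10.0 12.0
```

carry_out(motion="0.013 0.0274 -0.0025 0 0 -2 255;0.013 0.0274 -0.0025 0 0 -2 255;0.013 0.0274 -0.0025 0 0 -2 255;0.013 0.0274 -0.0025 0 0 -2 255;0.013 0.0274 -0.0025 0 0 -2 255;0.013 0.0274 -0.0025 0 0 -2 255;0.013 0.0274 -0.0025 0 0 -2 255;0.013 0.0274 -0.0025 0 0 -2 255;0.013 0.0274 -0.0025 0 0 -2 255;0.013 0.0274 -0.0025 0 0 -2 255;0.013 0.0274 -0.0025 0 0 -2 255;0.013 0.0274 -0.0025 0 0 -2 255;0.013 0.0274 -0.0025 0 0 -2 255;0.013 0.0274 -0.0025 0 0 -2 255;0.013 0.0274 -0.0025 0 0 -2 255;0.013 0.0274 -0.0025 0 0 -2 255;0.013 0.0274 -0.0025 0 0 -2 255;0.013 0.0274 -0.0025 0 0 -2 255;0.013 0.0274 -0.0025 0 0 -2 255;0 0 0 0 0 -2 255", grip_force=10)

```text
time_s: 1.77
ee_pos: [0.459, 0.0162, 0.1573]
eef_rot: [-3.141, 0.001, -0.303]
force: [0.3, -0.7, -0.9]
grip_width: 0.0008
grip_force: 0.0
```

carry_out(motion="0.0065 0.012 -0.02 0 0 -0.3 255;0.0065 0.012 -0.02 0 0 0 255;0 0 -0.02 0 0 0 255;0 0 -0.02 0 0 0 255;0 0 -0.01 0 0 0 255;0 0 -0.007 0 0 0 255;0 0 0 0 0 0 255;0 0 0 0 0 0 255")

```text
time_s: 2.43
ee_pos: [0.4713, 0.0366, 0.0615]
eef_rot: [-3.141, -0.0, -0.31]
force: [0.9, 0.1, 0.2]
grip_width: 0.0006
grip_force: 0.0
```

Run:
```python
from station import ctrl
import cv2,numpy as np
w=ctrl.camera("wrist");s=ctrl.camera("scene")
a=w["pixels"];b=cv2.resize(s["pixels"][150:330,225:465],(640,480),interpolation=cv2.INTER_CUBIC)
cv2.imwrite("pics/c1.png",cv2.resize(np.hstack([a,b]),(800,300))[:,:,::-1])
np.savez("wrist1.npz",**{k:np.array(v) for k,v in w.items()})
o=ctrl.get_obs();print(o["ee_pos"],o["eef_rot"],o["force"],w["position"],w["attitude"],w["K"])
```

```text
[0.47159454 0.03663197 0.06193538] [-3.14106387e+00 -1.51682726e-03 -3.09769221e-01] [ 0.29836481  0.6322373  -0.51811771] [0.5401016  0.01530462 0.24128344] [-2.51792734e-01 -2.18233268e-04 -1.88136441e+00] [[371.64829954   0.         320.61162443]
 [  0.         371.64829954 235.65619759]
 [  0.           0.           1.        ]]
```

View pics/c1.png

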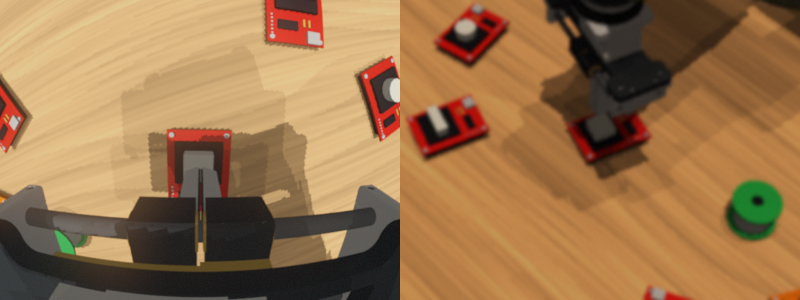

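Both views show the closed fingertips over the square cap, about 2 mm too far towards -y. I'll correct that and descend.

carry_out(motion="0.0005 0.001 -0.007 0 0 0 255;0.0005 0.001 -0.006 0 0 0 255;0 0 -0.005 0 0 0 255;0 0 -0.002 0 0 0 255;0 0 0 0 0 0 255;0 0 0 0 0 0 255;0 0 0 0 0 0 255")

```text
time_s: 3.12
ee_pos: [0.4721, 0.0387, 0.0411]
eef_rot: [-3.142, -0.0, -0.31]
force: [0.6, 0.3, 0.3]
grip_width: 0.0004
grip_force: 0.0
```

carry_out(motion="0 0 -0.001 0 0 0 255;0 0 -0.001 0 0 0 255;0 0 -0.001 0 0 0 255;0 0 -0.001 0 0 0 255;0 0 -0.001 0 0 0 255;0 0 -0.001 0 0 0 255;0 0 -0.001 0 0 0 255;0 0 -0.001 0 0 0 255;0 0 0 0 0 0 255;0 0 0 0 0 0 255")

```text
time_s: 3.95
ee_pos: [0.4721, 0.0387, 0.033]
eef_rot: [-3.142, -0.0, -0.31]
force: [-1.1, -0.5, 3.8]
grip_width: 0.0007
grip_force: 1.8
```

carry_out(motion="0 0 -0.0005 0 0 0 255;0 0 -0.0005 0 0 0 255;0 0 -0.0005 0 0 0 255;0 0 0 0 0 0 255;0 0 0 0 0 0 255")

```text
time_s: 4.37
ee_pos: [0.4721, 0.0387, 0.0317]
eef_rot: [-3.142, -0.0, -0.31]
force: [-2.4, -0.5, 8.4]
grip_width: 0.0005
grip_force: 3.8
```

carry_out(motion="0 0 -0.0002 0 0 0 255;0 0 0 0 0 0 255;0 0 0 0 0 0 255;0 0 0 0 0 0 255;0 0 0 0 0 0 255;0 0 0 0 0 0 255;0 0 0 0 0 0 255;0 0 0 0 0 0 255;0 0 0 0 0 0 255;0 0 0 0 0 0 255;0 0 0 0 0 0 255;0 0 0 0 0 0 255;0 0 0 0 0 0 255;0 0 0 0 0 0 255;0 0 0 0 0 0 255")

```text
time_s: 5.62
ee_pos: [0.4721, 0.0387, 0.0316]
eef_rot: [-3.142, -0.0, -0.31]
force: [-2.9, -1.3, 9.8]
grip_width: 0.0003
grip_force: 5.0
```

carry_out(motion="0 0 0.002 0 0 0 255;0 0 0.004 0 0 0 255;0 0 0.008 0 0 0 255;0 0 0.016 0 0 0 255;0 0 0.03 0 0 0 255;0.014 -0.0148 0.01 0 0 0 255;0.014 -0.0148 0 0 0 0 255;0.014 -0.0148 0 0 0 0 255;0.014 -0.0148 0 0 0 0 255;0.014 -0.0148 0 0 0 0 255;0.014 -0.0148 0 0 0 0 255;0.014 -0.0148 0 0 0 0 255;0.014 -0.0148 0 0 0 0 255;0.014 -0.0148 0 0 0 0 255;0.014 -0.0148 0 0 0 0 255;0 0 -0.02 0 0 0 255;0 0 -0.015 0 0 0 255;0 0 -0.005 0 0 0 255;0 0 0 0 0 0 255;0 0 0 0 0 0 255")

```text
time_s: 7.28
ee_pos: [0.6121, -0.1092, 0.062]
eef_rot: [-3.142, -0.0, -0.309]
force: [-0.0, 0.2, 1.0]
grip_width: 0.0005
grip_force: 0.0
```

Run:
```python
from station import ctrl
import cv2,numpy as np
w=ctrl.camera("wrist");s=ctrl.camera("scene");t=ctrl.camera("top")
a=w["pixels"][150:390,160:480];b=s["pixels"][140:290,200:400]
cv2.imwrite("pics/c2.png",np.hstack([cv2.resize(x,(400,300),interpolation=cv2.INTER_CUBIC) for x in(a,b)])[:,:,::-1])
np.savez("top2.npz",**{k:np.array(v) for k,v in t.items()})
o=ctrl.get_obs();print(o["ee_pos"],o["eef_rot"],o["force"])
```

```text
[ 0.61249028 -0.10925439  0.06248787] [-3.14145304e+00 -1.63286727e-03 -3.09353816e-01] [0.34207992 0.44856335 0.68613048]
```

View pics/c2.png

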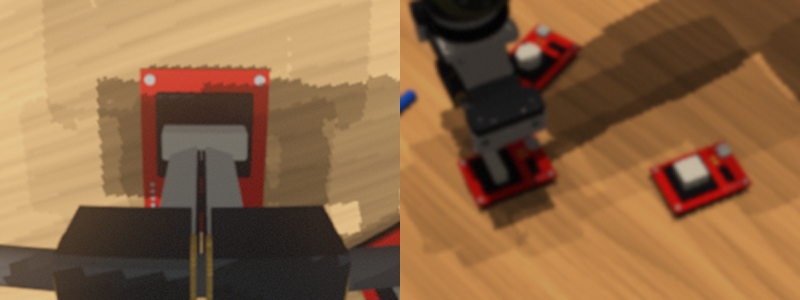

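The wrist crop shows the fingertips centred on the bar (cap at about (205,143), tip at about (202,150)). The square key is up again and its kit hasn't moved. Next I press the bar.

carry_out(motion="0 0 -0.008 0 0 0 255;0 0 -0.007 0 0 0 255;0 0 -0.004 0 0 0 255;0 0 -0.002 0 0 0 255;0 0 0 0 0 0 255;0 0 -0.001 0 0 0 255;0 0 -0.001 0 0 0 255;0 0 -0.001 0 0 0 255;0 0 -0.001 0 0 0 255;0 0 -0.001 0 0 0 255;0 0 -0.001 0 0 0 255;0 0 -0.001 0 0 0 255;0 0 -0.001 0 0 0 255;0 0 0 0 0 0 255;0 0 0 0 0 0 255")

```text
time_s: 8.68
ee_pos: [0.6122, -0.1094, 0.0324]
eef_rot: [-3.142, -0.0, -0.31]
force: [0.0, -0.7, 3.2]
grip_width: 0.0002
grip_force: 1.9
```

carry_out(motion="0 0 -0.0005 0 0 0 255;0 0 -0.0005 0 0 0 255;0 0 -0.0003 0 0 0 255;0 0 0 0 0 0 255;0 0 0 0 0 0 255")

```text
time_s: 9.1
ee_pos: [0.6122, -0.1093, 0.0316]
eef_rot: [-3.142, -0.001, -0.31]
force: [-1.7, 1.0, 10.3]
grip_width: 0.0005
grip_force: 5.0
```

On the firm stop. I'll hold it down for more than a second.

carry_out(motion="0 0 0 0 0 0 255;0 0 0 0 0 0 255;0 0 0 0 0 0 255;0 0 0 0 0 0 255;0 0 0 0 0 0 255;0 0 0 0 0 0 255;0 0 0 0 0 0 255;0 0 0 0 0 0 255;0 0 0 0 0 0 255;0 0 0 0 0 0 255;0 0 0 0 0 0 255;0 0 0 0 0 0 255;0 0 0 0 0 0 255;0 0 0 0 0 0 255")

```text
time_s: 10.27
ee_pos: [0.6122, -0.1093, 0.0316]
eef_rot: [-3.142, -0.001, -0.31]
force: [-2.3, -0.4, 9.6]
grip_width: 0.0007
grip_force: 5.0
```

carry_out(motion="0 0 0.002 0 0 0 255;0 0 0.004 0 0 0 255;0 0 0.008 0 0 0 255;0 0 0.016 0 0 0 255;0 0 0.03 0 0 0 255;0 0 0.03 0 0 0 255;0 0 0.03 0 0 0 255;0 0 0.03 0 0 0 255;-0.03 0 0.01 0 0 0 255;-0.03 0 0 0 0 0 255;-0.03 0 0 0 0 0 255;-0.03 0 0 0 0 0 255;-0.03 0 0 0 0 0 255;0 0 0 0 0 0 255;0 0 0 0 0 0 255;0 0 0 0 0 0 255")

```text
time_s: 11.6
ee_pos: [0.4625, -0.1094, 0.1914]
eef_rot: [-3.142, -0.001, -0.31]
force: [-0.2, -0.3, 0.1]
grip_width: 0.0002
grip_force: 0.0
```

Run:
```python
from station import ctrl
import cv2,numpy as np
s=ctrl.camera("scene")
cv2.imwrite("pics/c3.png",s["pixels"][:,:,::-1])
o=ctrl.get_obs();print(o["ee_pos"],o["force"],o["joint_vel"].round(3))
```

```text
[ 0.46267413 -0.10934144  0.19114864] [-0.15543447 -0.23436213 -0.43517006] [ 0.002  0.015 -0.002 -0.002 -0.002  0.   ]
```

View pics/c3.png

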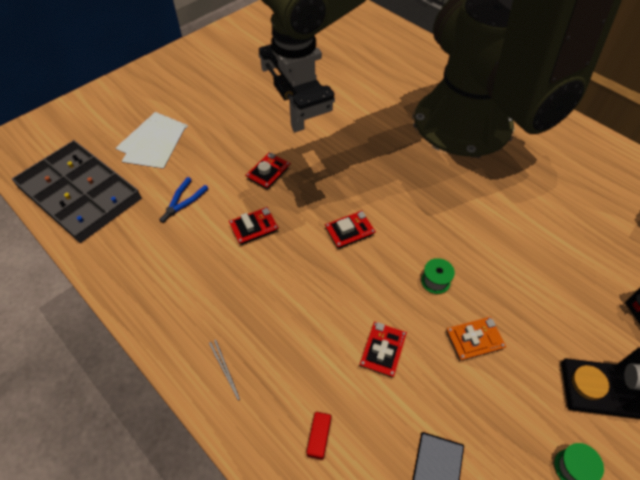

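All kits are where they were (square at (350,228), bar at (254,224)), both keys are up, and the hand is clear.

```bash
python3 -c "
from station import ctrl
print(ctrl.hand_in())"
```

```text
the job is handed in; nothing more can be done
None
```

I pressed the square key and then the bar key down to their stops at about 10 N, held each for over a second and let it come up, then drew the hand clear and handed the job in at about 12 s; the last picture shows nothing else moved.

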